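Stand up the fallen solvent tin against the fence

ROBOT

A 6-joint arm with a two-finger parallel gripper is mounted at the origin on a cart in front of the work surface, level with it; the furniture and walls round the work are solid. World frame = base frame: x ahead of the robot, y to its left, z up, the work surface at z = 0. Lengths are in m, angles in rad, forces in N, time in s.
With the tool pointing down it reaches from about 0.425 to 0.95 m from the base axis. Payload 3.5 kg.
Tool frame: the origin (TCP) lies between the finger pads, 19 mm behind the fingertips; this is the grasp point; z points along the fingers, y is the line along which they close (so a half turn about z gives the same grasp; the last joint's range is limited). The gripper opens to 85 mm and grips with 20 to 120 N. Pads are 22 mm wide; open, the fingers measure 114 mm over their backs; the gripper's body (76 mm by 85 mm) begins 54 mm behind the grasp point. The pads swing forward as they close: fully open they stand 13 mm farther back than shut.
Start: joints at [-1.416, 0.286, 1.577, -0, 1.279, -0.15], TCP at [0.203, -0.644, 0.25] pointing down, gripper open.
Joint ranges: [-2.77, 2.77], [-0.9, 2.22], [0.21, 2.48], [-1.53, 4.67], [0.24, 2.81], [-2.84, 2.84]. Speed limits (rad/s): [2.79, 2.79, 3.14, 3.14, 3.14, 3.14].

INTERFACE

Orientations are given as a unit quaternion [x, y, z, w].
In Python, from plant import readout, cams, sign_off gives the robot as it stands. The module is installed in compiled form; this text tells all that it offers.
- The arm moves only by the tool step_arm, never from a script. Its argument "increments" is a list of rows, each a list of 2 entries, a list of its own where there are three numbers: the shift along the world's x, y, z in mm, then the turn, a rotation vector about the world's x, y, z in rad. In form: [[[x, y, z], [rx, ry, rz]], ...]. A call has 1 to 8 rows; each row shifts and turns the commanded pose from where the row before left it; what a row does not reach is not made up. A row lasts 1/12 s, in which the tool goes at most 41.7 mm and 7.16 degrees, less where a joint would pass 70% of its speed; a pose out of reach is approached as far as the arm can. A call is refused whole if a number of a shift passes 41.7 or a number of a turn 0.125, either way. A call with a gripper value outside its range is refused whole. "fingers" is the opening, from -1 (shut) to 1 (fully open), set as the call begins (left out, the last holds). The fingers move at their own pace and stop on an object; "grip_force" is the grip in N (left out, the last holds). Time passes only in rows, so rows that do not move let the fingers close. It gives the time, the measured TCP pose, the force, the opening and the grip force at its end, in the units of the state.
- readout.get_state(): the state, without advancing time (a new reading comes with each control period).
- cams.read_camera(name): name is "scene" or "top" or "wrist"; returns the picture (400x640x3 uint8, red, green, blue); there is no depth.
- cams.get_calibration(name): a dict with "fx", "fy", "cx", "cy" (pixels), "eye" and "rotation" of the camera in the world; the wrist camera has in their place "T_tool_cam" (4x4, takes a point from camera to tool coordinates, whose origin is the TCP and whose axes are the flange's). Camera axes: x right, y up, looking along -z (the intrinsics and any distortion apply to the point x, -y, -z); pixel columns grow to the right and rows downward; lengths in m; the calibration is good to about 2 mm. A picture is of the moment at which its call begins: read the wrist's pose just before it. get_calibration takes no time and is no camera call.
- sign_off(): hands the job in; it is judged then, once.
The state is a dict: "time": time; "qpos": joint angles; "dq": joint speeds; "joint_efforts": joint torques, N m; "eef_pos": TCP position; "tcp_rot": TCP orientation; "contact_force": force on the tool from outside, world axes, zero at the start; "wrist_torque": the same for the moment, N m; "opening": opening from 0.0 (shut) to 1.0 (fully open); "finger_force": force on a finger pad.
Only numpy, scipy, OpenCV 4.12 (cv2) and the standard library are available. Lean on these libraries where they do the work, as an engineer would, in place of code of your own. Each camera call takes 0.05 s, during which the arm holds its last target. There are 200 camera calls.

TASK

The tin of solvent has fallen over beside the laser. Without lifting it off the desk, raise its cap end and lean the tin on the upright fence, let go so that it leans there by itself, then push it low down, by the foot, until it stands upright with its broad side flush against the fence and does not stick out past the fence's ends. Leave the dropper bottle, the torch, the chuck key and everything else where they are.

Things in the scene. Friction and masses are not known exactly. Their poses are not given: they have to be found in the camera images.
- tin: closed red oblong tin with white labels and a round white cap; body 85 mm broad (x), 49 mm thick (y), 150 mm tall (z), 172 mm with cap; 0.35 to 0.65 kg, spread evenly. Origin mid-underside; z points foot to cap. It starts lying on a broad side, y axis down, cap roughly towards the fence and about 80 to 140 mm short of it; raised against the fence, its y points into the fence.
- cap (a point): middle of the tin's white cap, on its axis 161 mm from the underside; the cap is 30 mm in diameter, 22 mm high and, while the tin lies, its middle is 24.5 mm above the desk
- fence: upright back stop with a slick white plastic face (friction about 0.15; the desk's and tin's about 0.6) and yellow edges, fixed: a plane plate 180 mm wide (its x), 195 mm tall, 6 mm thick, with an aluminium foot and two gussets behind it. Origin at desk level in the middle of the face; the face looks along its -y axis, where the tin lies. It does not move.
- dropper: small brown dropper bottle with a black top, standing, 33 mm in diameter, 102 mm tall; origin under its foot. Not to be disturbed.
- torch: small black torch standing on end, 25 mm in diameter, 93 mm tall; origin under its foot. Not to be disturbed.
- key: T-shaped steel chuck key lying flat, 74 x 64 x 11 mm; origin under its middle. Not to be disturbed.

How it is judged:
By the outcome, as a careful person would: the job done as asked, in the order asked, and still so for the second after the job is handed in, with the robot touching nothing.
It also fails if it takes over 50 s, if anything falls off the work surface, if the arm or the gripper's body presses on something with over 40 N, if the wrist force passes 120 N, or if a joint passes its speed limit or range.

## Working session

There is one attempt and no reset: what is moved stays moved. The work goes in short steps, Python scripts to look and compute and a tool call to move; the robot and the scene stay as the last step left them, time stands still between calls to the robot, and variables do not carry over. Pictures are saved under pics/ and viewed, at most 10 in all, crops included, and the job is handed in when it is done.

Besides the shell and the picture viewer there is one more tool, called as name(argument=value, ...) on one line, values as JSON. step_arm: Moves the arm, as the interface text tells. Its arguments: {"type":"object","properties":{"increments":{"type":"array","items":{"type":"array"}},"fingers":{"type":"number"},"grip_force":{"type":"number"}},"required":["increments"]}

```bash
mkdir -p pics; python3 - <<'E'
from plant import readout, cams
import cv2,json
print(readout.get_state())
for n in ("scene","top"):
    im=cams.read_camera(n); cv2.imwrite(f"pics/{n}0.png",im[:,:,::-1])
    print(n,cams.get_calibration(n))
print(cams.get_calibration("wrist"))
E
```

```text
{'time': 0.0, 'qpos': array([-1.41600194e+00,  2.87228254e-01,  1.57818592e+00,  1.67208843e-05,
        1.27862614e+00, -1.50036171e-01]), 'dq': array([-0.00114951,  0.00149654, -0.00011416,  0.00266313, -0.00018246,
       -0.00018054]), 'joint_efforts': array([ 1.14634736e-04, -4.05981445e+01, -2.92625087e+01, -1.33614453e-04,
        5.73022917e-03, -3.71978672e-06]), 'eef_pos': array([ 0.2025003 , -0.64325678,  0.24860058]), 'tcp_rot': array([ 9.88406886e-01,  1.51823349e-01,  5.09153662e-06, -1.22384631e-03]), 'contact_force': array([-0.04366898,  0.76726507,  0.73115154]), 'wrist_torque': array([0.02973579, 0.00642513, 0.02702383]), 'finger_force': 0.0, 'opening': 0.9974967053716853}
scene {'fx': 469.0004048870538, 'fy': 469.0004048870538, 'cx': 311.71023116103487, 'cy': 195.74934938531084, 'eye': array([-0.22311674, -0.59371755,  0.6841431 ]), 'rotation': array([ 0.38490016, -0.22017315, -0.4506337 ,  0.77479347])}
top {'fx': 417.03048331283924, 'fy': 417.03048331283924, 'cx': 319.26060834448003, 'cy': 203.41905013160508, 'eye': array([ 0.39954279, -0.18762015,  0.97548664]), 'rotation': array([ 0.04146359, -0.02295838, -0.70147672,  0.71111468])}
{'fx': 327.9976009214888, 'fy': 327.9976009214888, 'cx': 316.3266450719952, 'cy': 198.38213318851473, 'T_tool_cam': array([[-1.02453953e-03,  9.54136400e-01,  2.99370475e-01,
         7.72913496e-02],
       [ 9.99999447e-01,  9.06056047e-04,  5.34581470e-04,
         5.05826617e-04],
       [ 2.38817211e-04,  2.99370857e-01, -9.54136800e-01,
        -1.24174566e-01],
       [ 0.00000000e+00,  0.00000000e+00,  0.00000000e+00,
         1.00000000e+00]])}
```

View pics/scene0.png

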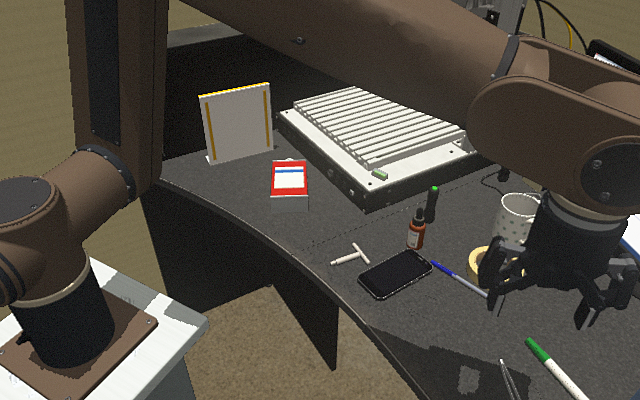

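View pics/top0.png

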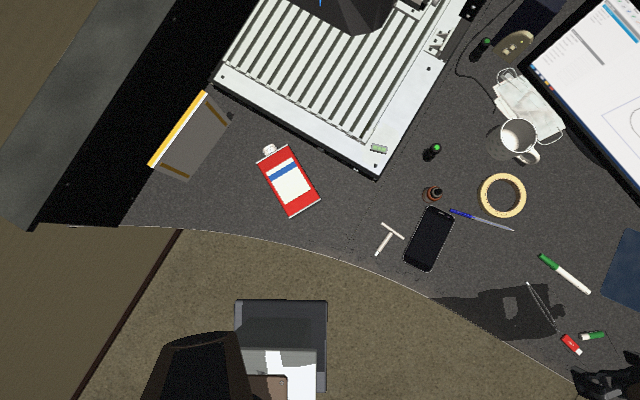

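Scene: the tin lies at about (290,178), with the fence at (237,125), face towards the tin. Top: tin at about (288,182), cap at (268,150), and the fence's top edge running (150,166)–(207,93). The dropper (432,193), torch (432,152) and key (388,238) are all well to the right.

```bash
cat > h.py <<'E'
import numpy as np, cv2
from scipy.spatial.transform import Rotation as R
from plant import readout, cams
def ray(n,px,st=None):
    c=cams.get_calibration(n); px=np.atleast_2d(px).astype(float)
    d=np.c_[(px[:,0]-c["cx"])/c["fx"],-(px[:,1]-c["cy"])/c["fy"],-np.ones(len(px))]
    if "eye" in c: return np.array(c["eye"]),R.from_quat(c["rotation"]).apply(d)
    T=c["T_tool_cam"]; Q=R.from_quat(st["tcp_rot"])
    return st["eef_pos"]+Q.apply(T[:3,3]), Q.apply(d@T[:3,:3].T)
def onz(n,px,z,st=None):
    o,d=ray(n,px,st); return o+d*((z-o[2])/d[:,2])[:,None]
def tri(a,b):
    (o1,d1),(o2,d2)=a,b; out=[]
    for u,v in zip(d1,d2):
        s=np.linalg.lstsq(np.c_[u,-v],o2-o1,rcond=None)[0]
        p,q=o1+s[0]*u,o2+s[1]*v; out.append(np.r_[(p+q)/2,np.linalg.norm(p-q)])
    return np.array(out)
E
python3 - <<'E'
from h import *
np.set_printoptions(precision=1,suppress=True)
ims={n:cv2.imread(f"pics/{n}0.png") for n in("scene","top")}
box=dict(scene=(slice(60,220),slice(180,320)),top=(slice(70,230),slice(120,330)))
for n,im in ims.items():
    h=cv2.cvtColor(im,cv2.COLOR_BGR2HSV); m=np.zeros(im.shape[:2],np.uint8); b=box[n]
    m[b]=(((h[...,0]<8)|(h[...,0]>172))&(h[...,1]>150)&(h[...,2]>60))[b]*255
    c=max(cv2.findContours(m,cv2.RETR_EXTERNAL,2)[0],key=cv2.contourArea)
    hull=cv2.convexHull(c); print(n,"red",cv2.approxPolyDP(hull,3,True)[:,0].tolist())
    m[:]=0; m[b]=((h[...,0]>18)&(h[...,0]<32)&(h[...,1]>120)&(h[...,2]>80))[b]*255
    for c in cv2.findContours(m,cv2.RETR_EXTERNAL,2)[0]:
        if cv2.contourArea(c)>15: print(n,"yel",cv2.approxPolyDP(cv2.convexHull(c),2,True)[:,0].tolist())
v=np.hstack([cv2.resize(ims["scene"][70:220,190:320],None,fx=3,fy=3,interpolation=2),cv2.resize(ims["top"][80:230,130:262+68],None,fx=2,fy=3,interpolation=2)])
a=cv2.resize(ims["scene"][70:220,190:320],None,fx=3,fy=3,interpolation=2)
b_=cv2.resize(ims["top"][80:230,140:330],None,fx=2.1,fy=3,interpolation=2)
cv2.imwrite("pics/c1.png",np.hstack([a,b_]))
E
```

```text
scene red [[305, 162], [306, 194], [271, 194], [273, 162]]
scene yel [[207, 102], [215, 159], [205, 105]]
scene yel [[263, 90], [266, 99], [268, 146]]
scene yel [[268, 82], [198, 96]]
top red [[286, 146], [319, 196], [288, 216], [257, 164]]
top yel [[160, 164], [166, 164], [188, 176]]
top yel [[206, 101], [226, 123], [225, 125], [206, 105]]
top yel [[203, 90], [205, 92], [151, 165], [146, 164], [198, 93]]
```

View pics/c1.png

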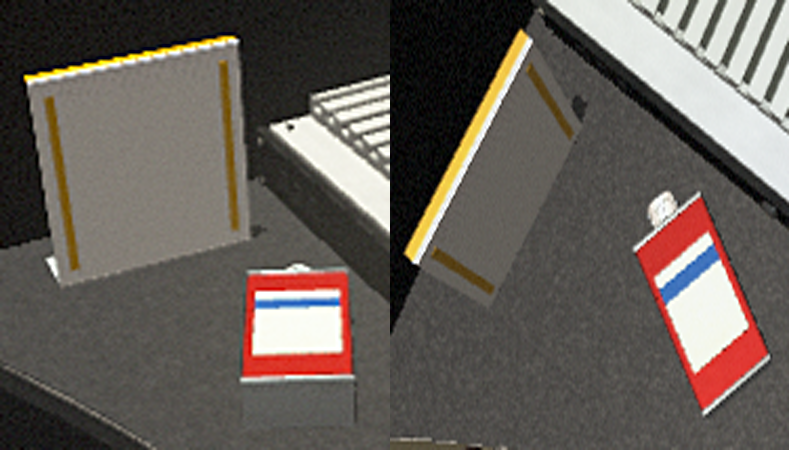

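Crop: the fence face's front corners and the tin's top-face corners (with the silver rims) are clear in both views. I'll triangulate them.

```bash
python3 - <<'E'
from h import *
np.set_printoptions(precision=1,suppress=True)
S=lambda a:np.array(a)/3+[190,70]
T=lambda a:np.c_[(np.array(a)[:,0]-390)/2.1+140,np.array(a)[:,1]/3+80]
# fence TL TR BL BR ; tin capL capR footR footL
fs=S([(28,82),(238,42),(65,285),(250,238)]); ft=T([(417,262),(531,40),(490,304),(583,137)])
ts=S([(248,271),(347,271),(355,377),(241,379)]); tt=T([(635,249),(700,192),(770,358),(704,414)])
cap=T([(661,209)])
print("fence tri",1e3*tri(ray("scene",fs),ray("top",ft)))
for n,p in(("scene",fs),("top",ft)): print(n,1e3*np.r_[onz(n,p[:2],.195),onz(n,p[2:],0)][:,:2].round(4))
print("tin tri",1e3*tri(ray("scene",ts),ray("top",tt)))
L=[]
for n,p in(("scene",ts),("top",tt)):
    q=onz(n,p,.049); L.append(q); print(n,1e3*q[:,:2]); print(np.linalg.norm(q-np.roll(q,-1,0),axis=1)*1e3)
q=sum(L)/2; a=(q[0]+q[1]-q[2]-q[3])/2; print("axis deg",np.degrees(np.arctan2(a[1],a[0])),"foot",(q[2]+q[3])*500,"centre",q.mean(0)*1e3)
print("cap",1e3*onz("top",cap,.035))
E
```

```text
fence tri [[536.4 153.2 194.2   0.5]
 [684.4  53.8 192.    2.9]
 [538.  151.6   0.8   2.4]
 [672.7  47.4   7.8   4.9]]
scene [[535.2 151.7]
 [679.5  48.5]
 [539.3 151.3]
 [684.2  52.6]]
top [[536.1 153.1]
 [682.5  54.1]
 [537.4 152.8]
 [673.6  51.4]]
tin tri [[ 574.4  -20.5   49.4    1.5]
 [ 619.4  -89.1   45.6    1.1]
 [ 494.4 -167.9   47.5    3.6]
 [ 450.8  -97.    48.2    0.4]]
scene [[ 575.3  -20.8]
 [ 615.3  -92.2]
 [ 493.7 -170.4]
 [ 450.   -97.7]]
[ 81.8 144.5  84.8 147. ]
top [[ 574.   -19.8]
 [ 618.3  -89. ]
 [ 493.3 -166.4]
 [ 450.6  -96.9]]
[ 82.1 147.1  81.5 145.5]
axis deg 32.002495082539525 foot [ 471.9 -132.8   49. ] centre [533.8 -94.2  49. ]
cap [[608. -45.  35.]]
```

step_arm(increments=[[[22,33,0],[0,0,0.04]],[[22,33,0],[0,0,0.04]],[[22,33,0],[0,0,0.04]],[[22,33,0],[0,0,0.04]],[[22,33,0],[0,0,0.04]],[[22,33,0],[0,0,0.05]],[[22,33,0],[0,0,0]],[[22,33,0],[0,0,0]]])

```text
time: 0.77
eef_pos: [0.3791, -0.3779, 0.2495]
tcp_rot: [0.962, 0.274, -0.0, -0.0]
contact_force: [0.9, -0.9, 0.9]
opening: 0.997
finger_force: 0.0
```

step_arm(increments=[[[22,33,0],[0,0,0]],[[22,33,0],[0,0,0]],[[22,33,0],[0,0,0]],[[22,33,0],[0,0,0]],[[22,33,0],[0,0,0]],[[22,33,0],[0,0,0]],[[22,33,0],[0,0,0]],[[22,33,0],[0,0,0]]], fingers=0.4)

```text
time: 1.43
eef_pos: [0.555, -0.1138, 0.2496]
tcp_rot: [0.962, 0.274, -0.0, -0.0]
contact_force: [-0.5, -0.3, -0.2]
opening: 0.699
finger_force: 0.0
```

step_arm(increments=[[[14,30,0],[0,0,0]],[[12,30,0],[0,0,0]],[[0,0,0],[0,0,0]],[[0,0,0],[0,0,0]]])

```text
time: 1.77
eef_pos: [0.5806, -0.0543, 0.2493]
tcp_rot: [0.961, 0.275, -0.001, -0.0]
contact_force: [-1.0, -0.6, -0.1]
opening: 0.698
finger_force: 0.0
```

```bash
python3 - <<'E'
from h import *
s=readout.get_state(); im=cams.read_camera("wrist"); cv2.imwrite("pics/w1.png",im[:,:,::-1])
np.save("w1.npy",np.r_[s["eef_pos"],s["tcp_rot"]])
print(s); print(R.from_quat(s["tcp_rot"]).as_matrix())
E
```

```text
{'time': 1.7667, 'qpos': array([-2.67002944e-01,  8.69273279e-02,  1.80772627e+00, -2.92151512e-04,
        1.24822092e+00,  7.45766445e-01]), 'dq': array([-0.04708703, -0.01163996,  0.01009622, -0.00937876, -0.00062124,
       -0.00482359]), 'joint_efforts': array([ 1.10823579e+00, -3.24412107e+01, -2.91761452e+01,  8.66298471e-02,
       -2.20452021e-03,  3.04883416e-02]), 'eef_pos': array([ 0.58060118, -0.05427388,  0.24931421]), 'tcp_rot': array([ 9.61314618e-01,  2.75451946e-01, -6.19670424e-04, -2.14457093e-04]), 'contact_force': array([-1.02546146, -0.58478744, -0.11219207]), 'wrist_torque': array([ 0.01010228, -0.03608536, -0.03024774]), 'finger_force': 0.0, 'opening': 0.697999650044398}
[[ 8.48251683e-01  5.29591698e-01 -1.30954172e-03]
 [ 5.29592230e-01 -8.48252359e-01  7.09426288e-05]
 [-1.07325123e-03 -7.53700325e-04 -9.99999140e-01]]
```

View pics/w1.png

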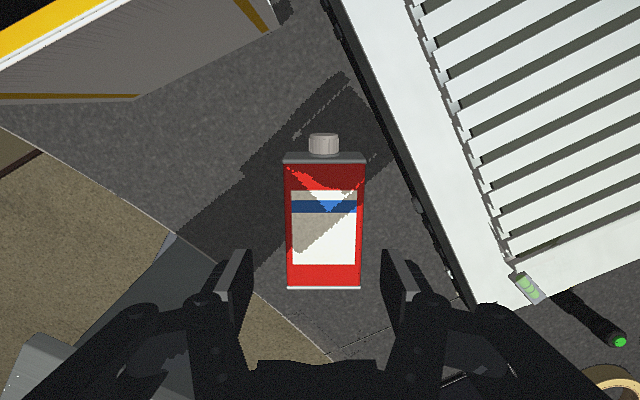

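The wrist view shows the cap at about (323,145), the tin's axis vertical in the picture (so yaw is aligned) and the fingers clear.

```bash
python3 - <<'E'
from h import *
np.set_printoptions(precision=1,suppress=True)
a=np.load("w1.npy"); st=dict(eef_pos=a[:3],tcp_rot=a[3:])
im=cv2.imread("pics/w1.png"); h=cv2.cvtColor(im,cv2.COLOR_BGR2HSV)
m=(((h[...,0]<8)|(h[...,0]>172))&(h[...,1]>140)).astype(np.uint8)*255; m[:150]=0;m[295:]=0;m[:,:270]=0;m[:,380:]=0
for r in (175,220,280):
    c=np.where(m[r])[0]; print(r,c.min(),c.max())
P=[(283,163),(365,163),(361,289),(287,289)]
q=onz("wrist",P,.049,st); print(1e3*q,np.linalg.norm(q-np.roll(q,-1,0),axis=1)*1e3)
print("cap@30",1e3*onz("wrist",[(323.5,146)],.030,st))
top=[((661-390)/2.1+140,209/3+80)]
print("cap tri top/wrist",1e3*tri(ray("top",top),ray("wrist",[(323.5,144)],st)))
tt=np.array([(256.7,163),(287.6,144),(321,199.3),(289.5,218)])
print(1e3*tri(ray("top",tt),ray("wrist",P,st)))
print("fence BR-ish",1e3*onz("wrist",[(140,97),(275,30)],0.0,st))
E
```

```text
175 284 364
220 285 362
280 287 359
[[ 573.6  -19.7   49. ]
 [ 617.1  -89.5   49. ]
 [ 495.  -167.8   49. ]
 [ 450.5  -96.5   49. ]] [ 82.2 145.1  84.  145.1]
cap@30 [[607.3 -46.9  30. ]]
cap tri top/wrist [[608.9 -45.1  32.4   1.2]]
[[ 573.8  -19.9   49.7    0.4]
 [ 617.5  -89.1   51.7    0.5]
 [ 494.1 -167.2   48.5    2.1]
 [ 450.5  -96.7   49.     0.4]]
fence BR-ish [[543.2 148.2   0. ]
 [678.1  56.1   0. ]]
```

step_arm(increments=[[[15,5,-30],[0,0,0]],[[15,4,-30],[0,0,0]],[[0,0,-30],[0,0,0]],[[0,0,-30],[0,0,0]],[[0,0,-30],[0,0,0]],[[0,0,-30],[0,0,0]],[[0,0,-25],[0,0,0]],[[0,0,-14],[0,0,0]]])

```text
time: 2.48
eef_pos: [0.6087, -0.0481, 0.0278]
tcp_rot: [0.962, 0.273, -0.002, -0.001]
contact_force: [-0.1, 0.5, -0.7]
opening: 0.702
finger_force: 0.0
```

step_arm(increments=[[[0,0,0],[0,0,0]],[[0,0,0],[0,0,0]],[[0,0,0],[0,0,0]],[[0,0,0],[0,0,0]],[[0,0,0],[0,0,0]],[[0,0,0],[0,0,0]],[[0,0,0],[0,0,0]]], fingers=-1, grip_force=60)

```text
time: 3.07
eef_pos: [0.6111, -0.0471, 0.0321]
tcp_rot: [0.962, 0.274, 0.001, 0.001]
contact_force: [-0.3, -0.9, 0.4]
opening: 0.325
finger_force: 73.6
```

step_arm(increments=[[[-3.4,3.9,0],[0,0,0.026]],[[-3.4,3.9,0],[0,0,0.026]],[[-3.4,3.9,0],[0,0,0.026]],[[-3.4,3.9,0],[0,0,0.026]],[[-3.4,3.9,0],[0,0,0.026]],[[-3.4,3.9,0],[0,0,0.026]],[[-3.4,3.9,0],[0,0,0.026]],[[-3.4,3.9,0],[0,0,0.026]]])

```text
time: 3.73
eef_pos: [0.5843, -0.0157, 0.0321]
tcp_rot: [0.928, 0.374, 0.001, 0.001]
contact_force: [3.3, -2.6, 4.3]
opening: 0.333
finger_force: 74.1
```

step_arm(increments=[[[-4,3.3,0],[0,0,0.026]],[[-4,3.3,0],[0,0,0.026]],[[-4,3.3,0],[0,0,0.026]],[[-4,3.3,0],[0,0,0.026]],[[-4,3.3,0],[0,0,0.026]],[[-4,3.3,0],[0,0,0.026]],[[-4,3.3,0],[0,0,0.026]],[[-4,3.3,0],[0,0,0.026]]])

```text
time: 4.4
eef_pos: [0.5524, 0.0107, 0.0321]
tcp_rot: [0.884, 0.468, 0.001, 0.001]
contact_force: [5.0, -2.2, 4.8]
opening: 0.327
finger_force: 74.0
```

```bash
python3 - <<'E'
from h import *
s=readout.get_state(); ims=[cams.read_camera(n)[:,:,::-1] for n in("top","scene")]
print(s); 
v=np.hstack([cv2.resize(i,None,fx=2.2,fy=2.2) for i in (ims[0][50:230,130:310],ims[1][60:240,180:360])]); cv2.imwrite("pics/v2.png",v)
E
```

```text
{'time': 4.4, 'qpos': array([-1.64176032e-01,  3.04046130e-01,  2.00446488e+00, -5.54123983e-04,
        8.29633924e-01,  4.33144367e-01]), 'dq': array([ 0.05968159, -0.08595924,  0.11362303, -0.00072439, -0.02785996,
       -0.25254117]), 'joint_efforts': array([  1.21992074, -29.92819369, -17.30356872,   0.45922288,
         0.94869096,   0.29027067]), 'eef_pos': array([0.55239178, 0.01066653, 0.03207548]), 'tcp_rot': array([0.88377468, 0.4679095 , 0.00124735, 0.00120736]), 'contact_force': array([ 4.97479927, -2.22571314,  4.79804966]), 'wrist_torque': array([-0.41267005, -0.57146314,  0.21921838]), 'finger_force': 74.04578536748886, 'opening': 0.3267393920691955}
```

View pics/v2.png

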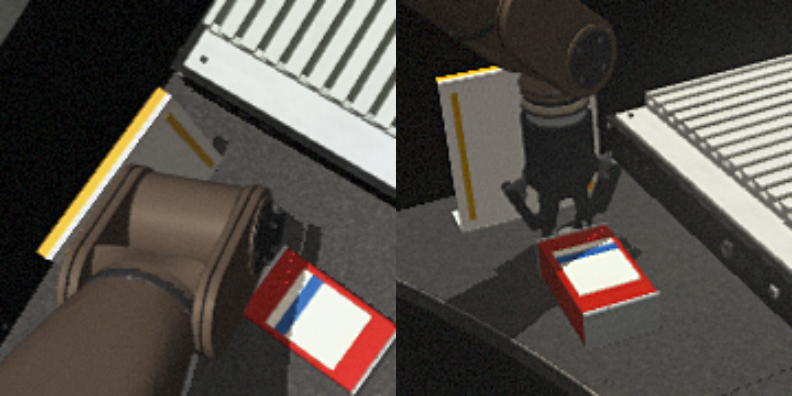

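The tin is now square to the fence (its axis is near 55°, parallel to the fence normal) and still gripped. Next I raise it while drawing the foot along the desk.

step_arm(increments=[[[0,0,10.6],[0.054,-0.037,0]],[[0,0,10.6],[0.054,-0.037,0]],[[0,0,10.1],[0.054,-0.037,0]],[[0,0,10.1],[0.054,-0.037,0]],[[0,0,9.5],[0.054,-0.037,0]],[[0,0,9.5],[0.054,-0.037,0]],[[0,0,0],[0,0,0]]])

```text
time: 5.08
eef_pos: [0.5491, 0.0114, 0.0906]
tcp_rot: [0.868, 0.457, 0.172, -0.094]
contact_force: [0.4, 2.2, 0.9]
opening: 0.328
finger_force: 74.8
```

```bash
python3 - <<'E'
from h import *
s=readout.get_state(); print(s["eef_pos"],s["qpos"],s["contact_force"],s["wrist_torque"]); print(R.from_quat(s["tcp_rot"]).as_matrix().round(3))
E
```

```text
[0.54912771 0.01135223 0.09057674] [-0.32586675  0.13806212  2.11193101  0.51568492  0.85286278 -0.05976759] [0.42926737 2.16857252 0.8989981 ] [ 0.11963658  0.0406522  -0.08939556]
[[ 0.524  0.825  0.214]
 [ 0.76  -0.566  0.32 ]
 [ 0.385 -0.005 -0.923]]
```

step_arm(increments=[[[0,0,8.7],[0.054,-0.037,0]],[[0,0,8.7],[0.054,-0.037,0]],[[0,0,7.8],[0.054,-0.037,0]],[[0,0,7.8],[0.054,-0.037,0]],[[0,0,6.7],[0.054,-0.037,0]],[[0,0,6.7],[0.054,-0.037,0]],[[0,0,0],[0,0,0]]])

```text
time: 5.67
eef_pos: [0.5501, 0.0117, 0.137]
tcp_rot: [0.817, 0.43, 0.339, -0.181]
contact_force: [-0.4, 1.1, 3.6]
opening: 0.332
finger_force: 75.0
```

```bash
python3 - <<'E'
from h import *
s=readout.get_state(); print(s["eef_pos"],s["qpos"],s["contact_force"],s["wrist_torque"]); print(R.from_quat(s["tcp_rot"]).as_matrix().round(3))
E
```

```text
[0.5501439  0.01173155 0.13695724] [-0.47758492  0.0841164   2.18106016  0.96429497  1.02949387 -0.4657482 ] [-0.42358408  1.05156283  3.55047486] [0.06941894 0.04536069 0.05181263]
[[ 0.401  0.825  0.398]
 [ 0.58  -0.565  0.587]
 [ 0.709 -0.005 -0.705]]
```

step_arm(increments=[[[2,3,5.5],[0.054,-0.037,0]],[[2,3,5.5],[0.054,-0.037,0]],[[2,3,4.2],[0.054,-0.037,0]],[[2,3,4.2],[0.054,-0.037,0]],[[4,5.9,0],[0,0,0]],[[4,5.9,0],[0,0,0]],[[0,0,0],[0,0,0]]])

```text
time: 6.25
eef_pos: [0.5673, 0.0361, 0.1564]
tcp_rot: [0.766, 0.405, 0.441, -0.234]
contact_force: [-0.9, -0.8, -0.3]
opening: 0.328
finger_force: 74.2
```

```bash
python3 - <<'E'
from h import *
s=readout.get_state(); print(s["eef_pos"],s["qpos"],s["contact_force"],s["wrist_torque"]); print(R.from_quat(s["tcp_rot"]).as_matrix().round(3))
n=np.array([.563,.826]); print("dist",(np.array([.610,.102])-s["eef_pos"][:2])@n)
ims=[cams.read_camera(k)[:,:,::-1] for k in("top","scene")]
v=np.hstack([cv2.resize(i,None,fx=2.2,fy=2.2) for i in (ims[0][50:230,130:310],ims[1][60:240,180:360])]); cv2.imwrite("pics/v3.png",v)
E
```

```text
[0.56727013 0.03606686 0.15642703] [-0.49073383  0.13358626  2.19157136  1.23193906  1.14703256 -0.650906  ] [-0.88697412 -0.81175661 -0.31363709] [-0.73236319  0.43724701 -0.04569896]
[[ 0.284  0.826  0.486]
 [ 0.415 -0.563  0.715]
 [ 0.865 -0.001 -0.502]]
dist 0.07851768408647834
```

View pics/v3.png

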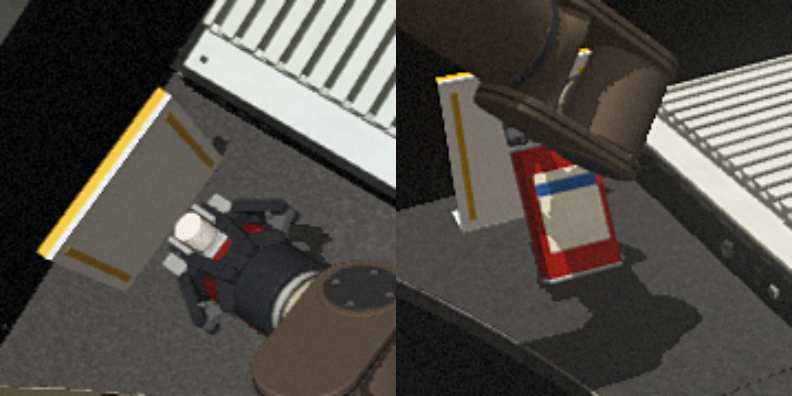

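Both views show the tin held up at about 60°, foot on the desk, square to the fence with a gap left. I'll slide it on towards the fence.

step_arm(increments=[[[3.7,5.4,0],[0,0,0]],[[3.7,5.4,0],[0,0,0]],[[3.7,5.4,0],[0,0,0]],[[3.7,5.4,0],[0,0,0]],[[3.7,5.4,0],[0,0,0]],[[3.7,5.4,0],[0,0,0]],[[3,4.5,0],[0,0,0]],[[0,0,0],[0,0,0]]])

```text
time: 7.02
eef_pos: [0.593, 0.0725, 0.1575]
tcp_rot: [0.765, 0.404, 0.443, -0.234]
contact_force: [-0.1, 1.0, -1.0]
opening: 0.326
finger_force: 74.7
```

step_arm(increments=[[[0.7,1,0],[0,0,0]],[[0.7,1,0],[0,0,0]],[[0.7,1,0],[0,0,0]],[[0,0,0],[0,0,0]]])

```text
time: 7.35
eef_pos: [0.5947, 0.0744, 0.1571]
tcp_rot: [0.766, 0.404, 0.442, -0.233]
contact_force: [-0.7, 0.3, -1.5]
opening: 0.323
finger_force: 74.5
```

step_arm(increments=[[[0.7,1,0],[0,0,0]],[[0.7,1,0],[0,0,0]],[[0.7,1,0],[0,0,0]],[[0.7,1,0],[0,0,0]],[[0,0,0],[0,0,0]]])

```text
time: 7.77
eef_pos: [0.5976, 0.0785, 0.1573]
tcp_rot: [0.766, 0.404, 0.443, -0.233]
contact_force: [0.0, -1.1, -0.9]
opening: 0.327
finger_force: 74.5
```

step_arm(increments=[[[0.7,1,0],[0,0,0]],[[0.7,1,0],[0,0,0]],[[0,0,0],[0,0,0]]])

```text
time: 8.02
eef_pos: [0.599, 0.0806, 0.1573]
tcp_rot: [0.766, 0.404, 0.443, -0.233]
contact_force: [-0.3, -1.2, -0.9]
opening: 0.328
finger_force: 74.5
```

step_arm(increments=[[[0.7,1,0],[0,0,0]],[[0.7,1,0],[0,0,0]],[[0,0,0],[0,0,0]]])

```text
time: 8.27
eef_pos: [0.6, 0.0818, 0.157]
tcp_rot: [0.766, 0.404, 0.442, -0.233]
contact_force: [-5.8, -6.3, 0.9]
opening: 0.325
finger_force: 75.1
```

step_arm(increments=[[[0.7,1,0],[0,0,0]],[[0.7,1,0],[0,0,0]],[[0,0,0],[0,0,0]]])

```text
time: 8.52
eef_pos: [0.6006, 0.0823, 0.1567]
tcp_rot: [0.767, 0.405, 0.441, -0.232]
contact_force: [-17.4, -17.3, 7.2]
opening: 0.325
finger_force: 76.4
```

```bash
python3 - <<'E'
from h import *
s=readout.get_state(); print(s["eef_pos"],s["contact_force"],s["wrist_torque"])
im=cams.read_camera("wrist")[:,:,::-1]; t=cams.read_camera("top")[:,:,::-1]
v=np.hstack([cv2.resize(im,None,fx=.75,fy=.75),cv2.resize(t[70:220,140:290],(300,300))]); cv2.imwrite("pics/w4.png",v)
E
```

```text
[0.60056622 0.08229749 0.15667491] [-17.39002347 -17.26312153   7.18812765] [-1.18687883  1.32991792  0.57629295]
```

View pics/w4.png

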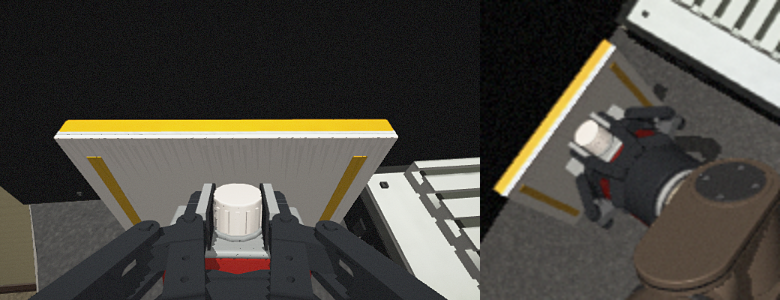

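The cap touches at about 22.5 mm TCP distance, with the fence square in the wrist view. I'll ease off the press, open, and back straight away.

step_arm(increments=[[[-0.7,-1,0],[0,0,0]],[[-0.7,-1,0],[0,0,0]],[[0,0,0],[0,0,0]]])

```text
time: 8.87
eef_pos: [0.6001, 0.0816, 0.1571]
tcp_rot: [0.766, 0.404, 0.442, -0.233]
contact_force: [-4.9, -6.3, 2.3]
opening: 0.325
finger_force: 74.7
```

step_arm(increments=[[[0,0,0],[0,0,0]],[[0,0,0],[0,0,0]],[[0,0,0],[0,0,0]],[[0,0,0],[0,0,0]],[[0,0,0],[0,0,0]],[[0,0,0],[0,0,0]]], fingers=0.3)

```text
time: 9.37
eef_pos: [0.6004, 0.0827, 0.1574]
tcp_rot: [0.766, 0.404, 0.443, -0.233]
contact_force: [0.1, 0.3, -0.0]
opening: 0.654
finger_force: 0.0
```

step_arm(increments=[[[-4.9,-7.2,5],[0,0,0]],[[-4.9,-7.2,5],[0,0,0]],[[-9.8,-14.4,10],[0,0,0]],[[-9.8,-14.4,10],[0,0,0]],[[-9.8,-14.4,10],[0,0,0]],[[-9.8,-14.4,10],[0,0,0]],[[-9.8,-14.4,10],[0,0,0]],[[0,0,0],[0,0,0]]])

```text
time: 10.03
eef_pos: [0.5416, -0.0069, 0.2199]
tcp_rot: [0.766, 0.404, 0.444, -0.23]
contact_force: [0.6, -0.4, 0.2]
opening: 0.652
finger_force: 0.0
```

```bash
python3 - <<'E'
from h import *
s=readout.get_state(); print(s["eef_pos"],s["qpos"],s["contact_force"],s["opening"]); print(R.from_quat(s["tcp_rot"]).as_matrix().round(3))
np.save("w5.npy",np.r_[s["eef_pos"],s["tcp_rot"]])
im=cams.read_camera("wrist")[:,:,::-1]; t=cams.read_camera("scene")[:,:,::-1]
cv2.imwrite("pics/w5raw.png",im);cv2.imwrite("pics/s5raw.png",t)
v=np.hstack([cv2.resize(im,None,fx=.75,fy=.75),cv2.resize(t[70:220,180:330],(300,300))]); cv2.imwrite("pics/w5.png",v)
E
```

```text
[ 0.54163861 -0.00694634  0.21990188] [-0.60119038 -0.01252155  2.20048673  1.13380769  1.27301842 -0.55516648] [ 0.5960175  -0.38481755  0.21354955] 0.65244583167417
[[ 0.28   0.823  0.494]
 [ 0.414 -0.568  0.711]
 [ 0.866  0.005 -0.5  ]]
```

View pics/w5.png

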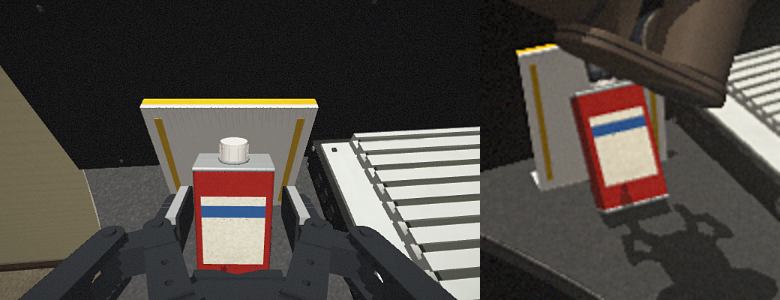

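The tin leans by itself on the fence, centred on it, at about 30°. Next I tilt the tool a little, narrow the fingers, and go down behind the foot to push with both fingertips.

step_arm(increments=[[[-12,-14,0],[-0.072,0.049,0]],[[-12,-15,0],[-0.072,0.049,0]],[[0,0,-25],[0,0,0]],[[0,0,-25],[0,0,0]],[[0,0,-25],[0,0,0]],[[0,0,-25],[0,0,0]],[[0,0,-25],[0,0,0]],[[0,0,0],[0,0,0]]], fingers=-0.1)

```text
time: 10.8
eef_pos: [0.5143, -0.0304, 0.087]
tcp_rot: [0.802, 0.422, 0.371, -0.201]
contact_force: [-1.7, 0.9, -0.4]
opening: 0.448
finger_force: 0.0
```

```bash
cat > st.py <<'E'
from h import *
s=readout.get_state(); p=s["eef_pos"]*1e3; print("pos",p.round(1),"q",s["qpos"].round(2),"F",s["contact_force"].round(1),"op",round(s["opening"],2)); 
M=R.from_quat(s["tcp_rot"]).as_matrix(); d=np.array([610,102])-p[:2]
print(M.round(3)); print("dist",d@[.563,.826],"lat",-d@[.826,-.563],"tip corner h",p[2]+19*M[2,2]+11*M[2,0],"low",p[2]+19*M[2,2]-11*M[2,0])
E
python3 st.py
```

```text
pos [514.3 -30.4  87. ] q [-0.63  0.17  2.24  1.04  1.09 -0.71] F [-1.7  0.9 -0.4] op 0.45
[[ 0.369  0.826  0.426]
 [ 0.527 -0.564  0.636]
 [ 0.766 -0.01  -0.643]]
dist 163.21021331048414 lat -4.503380390541125 tip corner h 83.16255514580052 low 66.31897485845315
```

step_arm(increments=[[[2,-2,-16],[0,0,0]],[[2,-1,-16],[0,0,0]],[[0,0,-15],[0,0,0]],[[0,0,0],[0,0,0]],[[0,0,0],[0,0,0]]])

```text
time: 11.22
eef_pos: [0.5215, -0.0354, 0.0455]
tcp_rot: [0.801, 0.423, 0.374, -0.198]
contact_force: [-0.1, 0.3, 0.3]
opening: 0.45
finger_force: 0.0
```

```bash
python3 st.py
```

```text
pos [521.5 -35.4  45.5] q [-0.63  0.28  2.22  1.09  1.04 -0.81] F [-0.1  0.3  0.3] op 0.45
[[ 0.362  0.826  0.433]
 [ 0.53  -0.564  0.633]
 [ 0.767 -0.    -0.642]]
dist 163.31918218377842 lat 4.236894554880436 tip corner h 41.784229715451644 low 24.913571033200924
```

step_arm(increments=[[[1,6,-4],[0,0,0]],[[1,6,-3],[0,0,0]],[[2.2,3.3,0],[0,0,0]],[[2.2,3.3,0],[0,0,0]],[[1.7,2.5,0],[0,0,0]],[[1.7,2.5,0],[0,0,0]],[[1.7,2.5,0],[0,0,0]],[[0,0,0],[0,0,0]]])

```text
time: 11.88
eef_pos: [0.5333, -0.0095, 0.0384]
tcp_rot: [0.801, 0.423, 0.374, -0.197]
contact_force: [0.1, -0.3, -0.1]
opening: 0.453
finger_force: 0.0
```

```bash
python3 st.py
```

```text
pos [533.3  -9.5  38.4] q [-0.57  0.3   2.22  1.14  1.   -0.81] F [ 0.1 -0.3 -0.1] op 0.45
[[ 0.362  0.826  0.433]
 [ 0.531 -0.564  0.632]
 [ 0.766  0.001 -0.642]]
dist 135.2696481024952 lat -0.6327570279107775 tip corner h 34.63103271457526 low 17.768705968359008
```

step_arm(increments=[[[1.7,2.5,0],[0,0,0]],[[1.7,2.5,0],[0,0,0]],[[1.7,2.5,0],[0,0,0]],[[1.7,2.5,0],[0,0,0]],[[0,0,0],[0,0,0]]])

```text
time: 12.3
eef_pos: [0.5399, 0.0005, 0.0382]
tcp_rot: [0.801, 0.423, 0.374, -0.197]
contact_force: [-0.4, -1.0, -0.1]
opening: 0.452
finger_force: 0.3
```

```bash
python3 st.py; python3 - <<'E'
from h import *
t=cams.read_camera("scene")[:,:,::-1]; w=cams.read_camera("wrist")[:,:,::-1]
v=np.hstack([cv2.resize(w,None,fx=.75,fy=.75),cv2.resize(t[70:220,180:330],(300,300))]); cv2.imwrite("pics/w6.png",v)
E
```

```text
pos [5.399e+02 5.000e-01 3.820e+01] q [-0.54  0.31  2.21  1.16  0.99 -0.8 ] F [-0.4 -1.  -0.1] op 0.45
[[ 0.362  0.825  0.433]
 [ 0.53  -0.565  0.632]
 [ 0.767  0.001 -0.642]]
dist 123.25619563965586 lat -0.7325146642005151 tip corner h 34.483051166034066 low 17.61613021967134
```

View pics/w6.png

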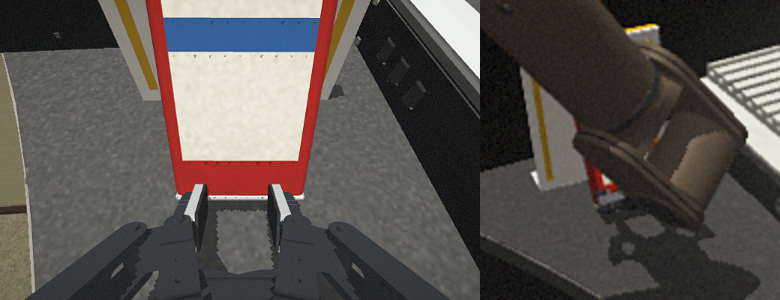

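The wrist view shows both fingertips, centred on the tin, at the bottom rim and just touching. I'll push slowly.

step_arm(increments=[[[1.4,2.1,0],[0,0,0]],[[1.4,2.1,0],[0,0,0]],[[1.4,2.1,0],[0,0,0]],[[1.4,2.1,0],[0,0,0]],[[1.4,2.1,-0.8],[0,0,0]],[[1.4,2.1,-0.8],[0,0,0]],[[0,0,0],[0,0,0]]])

```text
time: 12.98
eef_pos: [0.5484, 0.0133, 0.0366]
tcp_rot: [0.801, 0.423, 0.374, -0.197]
contact_force: [-0.2, -0.1, -0.4]
opening: 0.449
finger_force: 0.3
```

```bash
python3 st.py
```

```text
pos [548.4  13.3  36.6] q [-0.5   0.32  2.2   1.18  0.97 -0.79] F [-0.2 -0.1 -0.4] op 0.45
[[ 0.362  0.825  0.433]
 [ 0.53  -0.565  0.633]
 [ 0.767  0.001 -0.642]]
dist 107.95970478566305 lat -0.9903978081117373 tip corner h 32.862450502719405 low 15.9915278875375
```

```bash
cat > red.py <<'E'
from h import *
def low(im,s):
    h=cv2.cvtColor(im,cv2.COLOR_BGR2HSV); m=((h[...,0]<8)|(h[...,0]>172))&(h[...,1]>140)&(h[...,2]>60)
    return [(int(c/s),np.where(m[:,c])[0].max()/s) if m[:,c].any() else None for c in (np.array([280,300,320,340])*s).astype(int)]
def pose():
    s=readout.get_state(); im=cams.read_camera("wrist")[:,:,::-1].copy()
    h=cv2.cvtColor(im,cv2.COLOR_BGR2HSV); b=((h[...,0]>100)&(h[...,0]<125)&(h[...,1]>120)&(h[...,2]>60)).astype(np.uint8)
    c=max(cv2.findContours(b,cv2.RETR_EXTERNAL,2)[0],key=cv2.contourArea); x,y,w,hh=cv2.boundingRect(c)
    return s,im,(x,y,w,hh)
if __name__=="__main__":
    a=cv2.imread("pics/w6.png")[:,:480]; print("before",low(a,.75))
    s,im,b=pose(); print("now",low(im,1),"blue band",b); cv2.imwrite("pics/w7raw.png",im)
E
python3 red.py
```

```text
before [(280, np.float64(258.6666666666667)), (300, np.float64(258.6666666666667)), (320, np.float64(258.6666666666667)), (340, np.float64(258.6666666666667))]
now [(280, np.float64(262.0)), (300, np.float64(262.0)), (320, np.float64(262.0)), (340, np.float64(262.0))] blue band (211, 41, 224, 46)
```

The foot edge stayed at the same wrist row (262 against 259) while the tin tilted up, so the foot is moving with the fingers. I'll go on.

step_arm(increments=[[[1.4,2.1,-0.8],[0,0,0]],[[1.4,2.1,-0.8],[0,0,0]],[[1.4,2.1,-0.8],[0,0,0]],[[1.4,2.1,-0.8],[0,0,0]],[[0,0,0],[0,0,0]]])

```text
time: 13.45
eef_pos: [0.554, 0.0216, 0.0333]
tcp_rot: [0.801, 0.423, 0.374, -0.197]
contact_force: [-0.3, 0.0, -0.5]
opening: 0.449
finger_force: 0.3
```

```bash
python3 st.py; python3 red.py|tail -1
```

```text
pos [554.   21.6  33.3] q [-0.48  0.33  2.19  1.2   0.96 -0.79] F [-0.3  0.  -0.5] op 0.45
[[ 0.362  0.825  0.433]
 [ 0.53  -0.565  0.632]
 [ 0.767  0.001 -0.642]]
dist 97.99423764396712 lat -1.0131867335144165 tip corner h 29.553076271103393 low 12.68822403488977
now [(280, np.float64(260.0)), (300, np.float64(260.0)), (320, np.float64(261.0)), (340, np.float64(261.0))] blue band (205, 50, 238, 46)
```

step_arm(increments=[[[1.4,2.1,-0.8],[0,0,0]],[[1.4,2.1,-0.8],[0,0,0]],[[1.4,2.1,-0.8],[0,0,0]],[[0,0,0],[0,0,0]]])

```text
time: 13.83
eef_pos: [0.5581, 0.0278, 0.0309]
tcp_rot: [0.801, 0.423, 0.374, -0.197]
contact_force: [-0.3, 0.1, -0.2]
opening: 0.452
finger_force: 0.3
```

```bash
python3 st.py; python3 red.py|tail -1
```

```text
pos [558.1  27.8  30.9] q [-0.47  0.34  2.18  1.21  0.95 -0.79] F [-0.3  0.1 -0.2] op 0.45
[[ 0.362  0.825  0.433]
 [ 0.53  -0.565  0.632]
 [ 0.766  0.001 -0.642]]
dist 90.48560948238767 lat -1.0981483531162652 tip corner h 27.112117578369535 low 10.250354863371356
now [(280, np.float64(260.0)), (300, np.float64(259.0)), (320, np.float64(259.0)), (340, np.float64(260.0))] blue band (201, 60, 248, 45)
```

step_arm(increments=[[[1.4,2.1,-0.5],[0,0,0]],[[1.4,2.1,-0.5],[0,0,0]],[[1.4,2.1,0],[0,0,0]],[[0,0,0],[0,0,0]]])

```text
time: 14.22
eef_pos: [0.5622, 0.0342, 0.0299]
tcp_rot: [0.801, 0.423, 0.374, -0.197]
contact_force: [-1.5, -0.6, -1.4]
opening: 0.451
finger_force: 0.4
```

```bash
python3 st.py; python3 red.py|tail -1
```

```text
pos [562.2  34.2  29.9] q [-0.45  0.35  2.18  1.22  0.94 -0.78] F [-1.5 -0.6 -1.4] op 0.45
[[ 0.362  0.825  0.433]
 [ 0.53  -0.564  0.632]
 [ 0.766  0.001 -0.642]]
dist 82.90267367717698 lat -1.3391808039446929 tip corner h 26.122748622136115 low 9.260836453707247
now [(280, np.float64(260.0)), (300, np.float64(260.0)), (320, np.float64(260.0)), (340, np.float64(260.0))] blue band (199, 76, 254, 43)
```

step_arm(increments=[[[1.1,1.7,0],[0,0,0]],[[1.1,1.7,0],[0,0,0]],[[1.1,1.7,0],[0,0,0]],[[0,0,0],[0,0,0]]])

```text
time: 14.6
eef_pos: [0.5656, 0.0392, 0.0301]
tcp_rot: [0.801, 0.423, 0.374, -0.197]
contact_force: [-0.5, -1.3, -0.2]
opening: 0.453
finger_force: 0.5
```

```bash
python3 st.py; python3 red.py|tail -1
```

```text
pos [565.6  39.2  30.1] q [-0.44  0.35  2.17  1.23  0.93 -0.78] F [-0.5 -1.3 -0.2] op 0.45
[[ 0.362  0.825  0.433]
 [ 0.531 -0.565  0.632]
 [ 0.767  0.001 -0.642]]
dist 76.8856591590981 lat -1.266729001411612 tip corner h 26.32288827638122 low 9.459187704977056
now [(280, np.float64(261.0)), (300, np.float64(261.0)), (320, np.float64(261.0)), (340, np.float64(261.0))] blue band (198, 92, 256, 41)
```

step_arm(increments=[[[0.8,1.3,0],[0,0,0]],[[0.8,1.3,0],[0,0,0]],[[0.8,1.2,0],[0,0,0]],[[0,0,0],[0,0,0]]])

```text
time: 14.98
eef_pos: [0.568, 0.0429, 0.03]
tcp_rot: [0.801, 0.423, 0.374, -0.197]
contact_force: [-1.2, -0.6, -1.1]
opening: 0.448
finger_force: 0.6
```

```bash
python3 st.py; python3 red.py|tail -1
```

```text
pos [568.   42.9  30. ] q [-0.43  0.35  2.17  1.23  0.93 -0.78] F [-1.2 -0.6 -1.1] op 0.45
[[ 0.362  0.825  0.433]
 [ 0.531 -0.565  0.632]
 [ 0.766  0.001 -0.642]]
dist 72.4938345891376 lat -1.4275112537609687 tip corner h 26.276673093618452 low 9.41397076133369
now [(280, np.float64(261.0)), (300, np.float64(261.0)), (320, np.float64(261.0)), (340, np.float64(261.0))] blue band (198, 104, 257, 38)
```

step_arm(increments=[[[0.8,1.3,0],[0,0,0]],[[0.8,1.2,0],[0,0,0]],[[0,0,0],[0,0,0]]])

```text
time: 15.28
eef_pos: [0.5696, 0.0453, 0.03]
tcp_rot: [0.801, 0.423, 0.374, -0.197]
contact_force: [0.3, -1.2, -0.2]
opening: 0.45
finger_force: 0.7
```

```bash
python3 st.py; python3 red.py|tail -1
```

```text
pos [569.6  45.3  30. ] q [-0.42  0.35  2.17  1.24  0.93 -0.77] F [ 0.3 -1.2 -0.2] op 0.45
[[ 0.362  0.825  0.433]
 [ 0.531 -0.565  0.632]
 [ 0.766  0.001 -0.642]]
dist 69.5716701336613 lat -1.4986119417135875 tip corner h 26.270490348568593 low 9.408169013939874
now [(280, np.float64(261.0)), (300, np.float64(261.0)), (320, np.float64(261.0)), (340, np.float64(261.0))] blue band (198, 113, 258, 36)
```

step_arm(increments=[[[0.8,1.3,0],[0,0,0]],[[0.8,1.2,0],[0,0,0]],[[0,0,0],[0,0,0]]])

```text
time: 15.58
eef_pos: [0.5712, 0.0477, 0.03]
tcp_rot: [0.801, 0.423, 0.374, -0.197]
contact_force: [-1.2, -1.3, -1.6]
opening: 0.45
finger_force: 0.8
```

```bash
python3 st.py|grep -v "\["; python3 red.py|tail -1
```

```text
dist 66.71428890918574 lat -1.5032353713295237 tip corner h 26.21778965178785 low 9.360699872721735
now [(280, np.float64(261.0)), (300, np.float64(261.0)), (320, np.float64(261.0)), (340, np.float64(261.0))] blue band (198, 120, 258, 34)
```

step_arm(increments=[[[0.7,1.0,0],[0,0,0]],[[0.7,1.0,0],[0,0,0]],[[0,0,0],[0,0,0]]])

```text
time: 15.88
eef_pos: [0.5716, 0.048, 0.0299]
tcp_rot: [0.802, 0.424, 0.373, -0.196]
contact_force: [-14.3, -14.3, 8.0]
opening: 0.452
finger_force: 9.7
```

```bash
python3 st.py|grep -v "\["; python3 red.py|tail -1
```

```text
dist 66.24510903676648 lat -1.3458394543760939 tip corner h 26.075889982377035 low 9.256669458327396
now [(280, np.float64(262.0)), (300, np.float64(262.0)), (320, np.float64(261.0)), (340, np.float64(261.0))] blue band (197, 121, 260, 35)
```

step_arm(increments=[[[0.7,1.0,0],[0,0,0]],[[0.7,1.0,0],[0,0,0]],[[0,0,0],[0,0,0]]])

```text
time: 16.18
eef_pos: [0.5718, 0.0482, 0.0298]
tcp_rot: [0.802, 0.425, 0.372, -0.195]
contact_force: [-28.7, -28.5, 18.8]
opening: 0.451
finger_force: 19.4
```

```bash
python3 st.py|grep -v "\["; python3 red.py|tail -1
```

```text
dist 65.94322857119398 lat -1.2242949014928435 tip corner h 25.8996677176409 low 9.116855033693607
now [(280, np.float64(262.0)), (300, np.float64(262.0)), (320, np.float64(262.0)), (340, np.float64(262.0))] blue band (196, 122, 262, 35)
```

The force rises sharply and the band has stopped, so the tin is flush. Backing off.

step_arm(increments=[[[-1.4,-2.1,0],[0,0,0]],[[-1.4,-2.1,0],[0,0,0]],[[-2,-3,0],[0,0,0]],[[-5,-8,0],[0,0,0]],[[-10,-15,2],[0,0,0]],[[-13,-20,10],[0,0,0]],[[-13,-20,20],[0,0,0]],[[-13,-20,30],[0,0,0]]])

```text
time: 16.9
eef_pos: [0.5128, -0.0381, 0.0905]
tcp_rot: [0.802, 0.422, 0.373, -0.199]
contact_force: [1.0, 0.5, -0.1]
opening: 0.447
finger_force: 0.0
```

step_arm(increments=[[[0,-30,30],[0,0,0]],[[0,-30,30],[0,0,0]],[[0,-30,30],[0,0,0]],[[0,-30,30],[0,0,0]],[[0,-30,30],[0,0,0]],[[0,0,0],[0,0,0]],[[0,0,0],[0,0,0]]])

```text
time: 17.48
eef_pos: [0.5157, -0.1882, 0.2416]
tcp_rot: [0.802, 0.423, 0.375, -0.194]
contact_force: [0.5, 0.3, -0.9]
opening: 0.449
finger_force: 0.0
```

```bash
python3 st.py; python3 - <<'E'
from h import *
s=readout.get_state();np.save("w8.npy",np.r_[s["eef_pos"],s["tcp_rot"]])
w,t,c=[cams.read_camera(k)[:,:,::-1] for k in("wrist","top","scene")]
cv2.imwrite("pics/w8raw.png",w); cv2.imwrite("pics/t8raw.png",t); cv2.imwrite("pics/s8raw.png",c)
v=np.vstack([np.hstack([cv2.resize(t[70:190,130:270],(420,360)),cv2.resize(c[70:190,190:310],(360,360))]),cv2.resize(np.hstack([w,t]),(780,240))]); cv2.imwrite("pics/v8.png",v)
E
```

```text
pos [ 515.7 -188.2  241.6] q [-0.87  0.07  2.    0.84  1.44 -0.55] F [ 0.5  0.3 -0.9] op 0.45
[[ 0.36   0.824  0.437]
 [ 0.533 -0.566  0.629]
 [ 0.766  0.006 -0.643]]
dist 292.7329131631341 lat 85.50502126850107 tip corner h 237.83823182937132 low 220.99443132237136
```

View pics/v8.png

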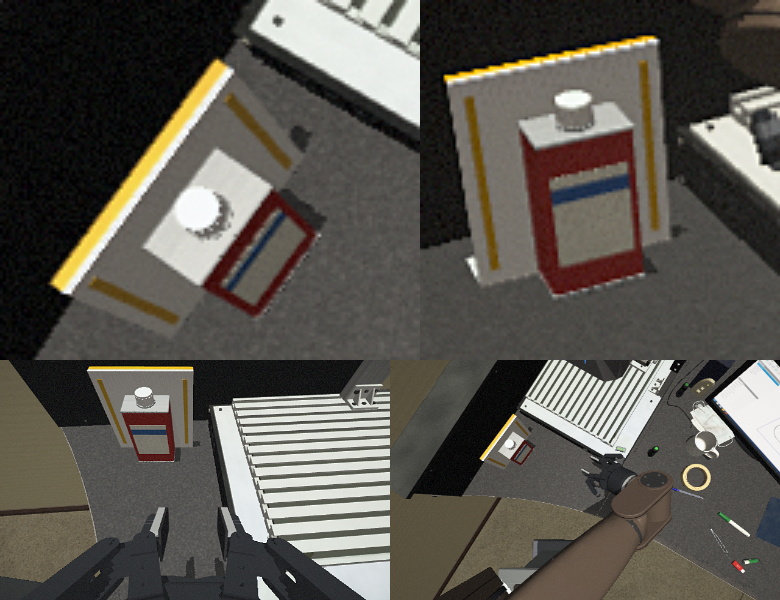

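The tin stands upright against the fence, in the middle, and nothing is touching it. I'll check flushness with numbers.

```bash
python3 - <<'E'
from h import *
np.set_printoptions(precision=1,suppress=True)
T=lambda a:np.array(a)/3+[130,70]; S=lambda a:(np.array(a)-[420,0])/3+[190,70]
def rep(l,q): d=np.array([610,102])-q[:,:2]*1e3; print(l,np.c_[d@[.563,.826],-d@[.826,-.563]].tolist())
rep("top back z150",onz("top",T([(143,245),(216,150)]),.15)); rep("top front z150",onz("top",T([(206,290),(272,192)]),.15)); rep("foot front z0",onz("top",T([(257,316),(322,237)]),0))
rep("scene front z150",onz("scene",S([(526,145),(633,124)]),.15)); rep("scene foot z0",onz("scene",S([(555,295),(642,274)]),0))
rep("fence top",onz("top",T([(69,293),(233,68)]),.195)); rep("fence bottom",onz("top",T([(177,335),(305,167)]),0))
E
```

```text
top back z150 [[0.974197400034889, -39.61041038828837], [2.669175240006634, 41.47021118122788]]
top front z150 [[54.594043241088, -39.79490810534337], [51.43407067892096, 39.855208655479956]]
foot front z0 [[45.417531782413015, -38.52308649097034], [50.39798116537922, 42.46064379330343]]
scene front z150 [[45.94068736132014, -45.26178242398949], [50.29517959554398, 44.43637045727783]]
scene foot z0 [[41.51117082900791, -35.977389502026526], [44.071678134046394, 43.933649745760725]]
fence top [[-0.003093954527919607, -90.11931785197886], [-1.2274975784164894, 88.48705705727552]]
fence bottom [[2.070378424785467, -87.3170388326265], [5.527336068385679, 80.66489914381573]]
```

Within the measuring error the tin is flush with the fence, upright, and 45 mm or more inside each end.

```bash
python3 -c "
from plant import sign_off; print(sign_off())"
```

```text
the job is handed in; nothing more can be done
None
```

The tin was raised with its foot on the desk, leaned by itself on the fence and was pushed by the foot until upright; it now stands flush against the fence (within a few mm by camera), about 45 mm inside each end, with nothing else touched, and the job is handed in at about 18 s of the 50 s.

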